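# Zero the indexing table and hold its index pin out

### The job

I am about to turn the plate of the indexing table by hand. While its index pin is still seated, pick up the blue stylus and use its tip to press the small recessed yellow zero button on the readout fully down, then put the stylus back upright in the hole of its wooden stand, fully home, and let go of it. Then pull the red knob of the sprung index plunger straight up, fully back, so that the pin is clear of its seat hole, and finish while still holding it there; leave the pot, the glue bottle and the cup where they are.

Things in the scene. Friction and masses are not known exactly. Their poses are not given: they have to be found in the camera images.
- index_table: Fixed indexing table; origin on the bench under the axis of its round plate (120 mm, top 32 mm up, locked; wood blank on it up to 62 mm high). Green base x -65..65, y -152..98 mm, 12 mm thick. At +y a grey bridge (x -15..15, y 35..86 mm, top 62 mm up) guides the index plunger; at -y the grey readout (76 x 64 mm, centre y = -112 mm, top 42 mm up) has a green screen and the zero button.
- plunger_knob (a point): Middle of the red plunger knob, on its vertical axis, 90 mm above the bench when seated; it rises with the plunger. Octagonal knob, 26 mm across flats, one pair facing along x (full width 12 mm below to 12 mm above this point), 34 mm tall (18 mm below to 16 mm above). Under it a brass sleeve 16 mm in diameter, 62 to 70 mm above the bench. Axes as the table's.
- plunger (a joint): Travel of the index plunger, straight up: 0 = pin seated, 0.016 m = fully back, against a stop. A spring pulls it home: 5.5 N at 0 rising to 9.5 N fully back; it snaps back when let go.
- pin_tip (a point): Lower end of the 8 mm steel index pin, which moves with the knob: 10 mm below the plate's top face when seated, 6 mm above it when fully back.
- seat_hole (a point): Mouth of the pin's seat hole, in the plate's top face, below the knob (32 mm above the bench, 50 mm along +y from the table's axis).
- zero_well (a point): Centre of the mouth of the round well in the readout's top face, 42 mm above the bench: 13 mm in diameter; the yellow button (11 mm in diameter) lies in it with its top 4 mm below the mouth. In the table's frame at x = -20, y = -112 mm.
- zero_button (a joint): Travel of the zero button, straight down: 0 = out, 0.003 m = fully pressed; its spring needs 2 N to start and 5 N fully down, and it springs back.
- stylus: Blue stylus, loose, about 120 g, 100 mm long, at first upright in its stand. Origin at the end of its steel tip, z axis up to the handle's top. Tip 5 mm in diameter, 30 mm long; then a flat steel collar 36 mm in diameter (30 to 35 mm above the origin) that rests on the stand; then an octagonal handle 22 mm across flats, one pair facing along x.
- stylus_grip (a point): Point on the stylus axis on the handle, 80 mm above the tip's end: the place to grip.
- stylus_stand: Wooden block, fixed, 60 x 60 mm, 40 mm high on a 64 mm foot; origin under its centre on the bench.
- stand_hole (a point): Centre of the mouth of the stand's hole, in its top face 40 mm above the bench: 12 mm in diameter, 34 mm deep. With the stylus fully home its tip's end is 30 mm below this point.
- blue_pot: Blue paint pot, about 54 mm in diameter and 52 mm tall, loose; origin under its centre. Bystander.
- glue: White glue bottle, 31 x 42 x 95 mm, loose; origin under its centre. Bystander.
- cup: Wooden cup, 44 mm in diameter and 85 mm tall, loose; origin under its centre. Bystander.

How it is judged:
By the outcome, as a careful person would: the job done as asked, in the order asked, and still so for the second after the job is handed in, while the arm keeps its last pose, push and grip.
It also fails if it takes over 54 s, if anything falls off the work surface, if the arm or the gripper's body presses on something with over 40 N, if the wrist force passes 120 N, or if a joint passes its speed limit or range.

### The arm

A 6-joint arm with a two-finger parallel gripper is mounted at the origin on a cart in front of the work surface, level with it; the furniture and walls round the work are solid. World frame = base frame: x ahead of the robot, y to its left, z up, the work surface at z = 0. Lengths are in m, angles in rad, forces in N, time in s.
With the tool pointing down it reaches from about 0.3 to 0.75 m from the base axis. Payload 8.5 kg.
Tool frame: the origin (TCP) lies at the very end of the fingers, on their centre line; the grasp point (between the pads) lies 19 mm behind it (grip_point_offset is the distance from the TCP to the grasp point, in m); z points along the fingers, y is the line along which they close (so a half turn about z gives the same grasp; the last joint's range is limited). The gripper opens to 88 mm and grips with 3 to 60 N. Pads are 18 mm wide; open, the fingers measure 123 mm over their backs; the gripper's body (75 mm by 187 mm) begins 45 mm behind the grasp point.
Start: joints at [0.929, 0.381, 1.297, -0, 1.464, -0.215], TCP at [0.228, 0.501, 0.239] pointing down, gripper open.
Joint ranges: [-3.11, 3.11], [-0.89, 2.33], [0.22, 2.48], [-1.42, 4.56], [0.17, 2.85], [-2.88, 2.88]. Speed limits (rad/s): [2.39, 2.39, 3.14, 3.14, 3.14, 3.14].

### API

Orientations are given as [roll, pitch, yaw] about the fixed x, y, z axes, in that order (R = Rz(yaw) Ry(pitch) Rx(roll)).
In Python, from bench import observe, snapshot, calibration, close_job, grip_point_offset gives the robot as it stands. The module is installed in compiled form; this text tells all that it offers.
- The arm moves only by the tool move_arm, never from a script. Its argument "targets" is a list of rows, each an object with "gripper": the finger opening in cm, from 0 to 8.81; "slide": the shift along the tool's x, y, z in parts of the range, where 1.0 means 400 mm, a list of three; "twist": the turn about the tool's z in a scale on which 1.0 is 2 rad. A call has 1 to 12 rows; each row is the pose to reach, as a shift and turn from the pose commanded when the call began, along the tool's axes at that moment; what a row does not reach only later rows make up. A row lasts 1/10 s, in which the tool goes at most 50 mm and 8.59 degrees, less where a joint would pass 70% of its speed; a pose out of reach is approached as far as the arm can. Shift and turn numbers lie between -1 and 1, and a call with a number outside is refused. A call with a gripper value outside its range is refused whole. The fingers move at their own pace and stop on an object; "force" is the grip in N (left out, the last holds). Time passes only in rows, so rows that repeat a pose let the fingers close. It gives the time, the measured TCP pose, the force, the opening and the grip force at its end, in the units of the state.
- observe(): the state, without advancing time (a new reading comes with each control period).
- snapshot(name): name is "scene" or "top"; returns the picture (400x640x3 uint8, blue, green, red); there is no depth.
- calibration(name): a dict with "vertical_fov" (degrees; the focal length in pixels is half the picture's height over the tangent of half this angle, whatever the lens; pixels are square), "cx", "cy" (the principal point, pixels), "eye" and "attitude" of the camera in the world. Camera axes: x right, y up, looking along -z (the intrinsics and any distortion apply to the point x, -y, -z); pixel columns grow to the right and rows downward; lengths in m; the calibration is good to about 2 mm. A picture is of the moment at which its call begins. calibration takes no time and is no camera call.
- close_job(): hands the job in; it is judged then, once.
The state is a dict: "t": time; "joints": joint angles; "qd": joint speeds; "joint_torque": joint torques, N m; "position": TCP position; "tcp_rot": TCP orientation; "force": force on the tool from outside, world axes, zero at the start; "moment": the same for the moment, N m; "gripper_width": opening from 0.0 (shut) to 1.0 (fully open); "gripper_force": force on a finger pad.
Only numpy, scipy, OpenCV 4.12 (cv2) and the standard library are available. Lean on these libraries where they do the work, as an engineer would, in place of code of your own. Each camera call takes 0.05 s, during which the arm holds its last target. There are 200 camera calls.

## Working session

There is one attempt and no reset: what is moved stays moved. The work goes in short steps, Python scripts to look and compute and a tool call to move; the robot and the scene stay as the last step left them, time stands still between calls to the robot, and variables do not carry over. Pictures are saved under pics/ and viewed, at most 10 in all, crops included, and the job is handed in when it is done.

Besides the shell and the picture viewer there is one more tool, called after "Call:" in YAML: its name, and indented under it one key for each argument. move_arm: Moves the arm, as the interface text tells. Its arguments: {"type":"object","properties":{"targets":{"type":"array","items":{"type":"object","properties":{"gripper":{"type":"number"},"slide":{"type":"array","items":{"type":"number"}},"twist":{"type":"number"}}}},"force":{"type":"number"}},"required":["targets"]}

```bash
mkdir -p pics; python3 - <<'E'
from bench import *
import cv2
for n in("scene","top"):
    cv2.imwrite(f"pics/{n}0.png",snapshot(n)); print(calibration(n))
print(observe(), grip_point_offset)
E
```

```text
{'vertical_fov': 49.773307300805484, 'cx': 319.4962358357146, 'cy': 200.36172168805874, 'eye': array([ 0.04230902, -0.44658667,  0.60014354]), 'attitude': array([ 1.00818059,  0.0135451 , -0.83246948])}
{'vertical_fov': 55.75895336422014, 'cx': 320.59730673986843, 'cy': 196.1767274614033, 'eye': array([0.43185971, 0.11724215, 1.06343806]), 'attitude': array([ 0.22270319,  0.0056884 , -1.57251912])}
{'t': 0.1, 'joints': array([ 9.28650198e-01,  3.81139752e-01,  1.29813166e+00,  1.54457929e-05,
        1.46358943e+00, -2.15307322e-01]), 'qd': array([ 3.26879064e-04, -1.24344658e-03, -1.20379393e-03,  1.25494650e-03,
       -3.56978833e-05, -2.49954200e-03]), 'joint_torque': array([ 3.92786416e-03, -4.38648570e+01, -2.24913096e+01,  7.14676548e-02,
        3.41436442e-02, -5.41228553e-05]), 'position': array([0.22755484, 0.50045885, 0.23821151]), 'tcp_rot': array([-3.14035703e+00, -2.85946303e-04,  2.71475201e+00]), 'force': array([ 0.51519194, -1.08285913, -0.35910334]), 'moment': array([-0.03756476,  0.00729827, -0.01577247]), 'gripper_force': 0.0, 'gripper_width': 0.9971671953970666} 0.0187
```

View pics/scene0.png

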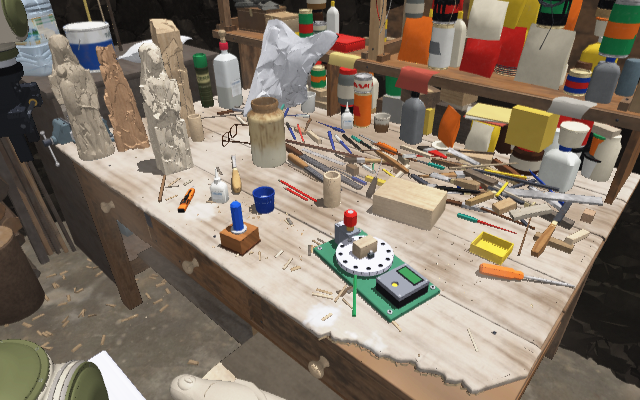

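View pics/top0.png

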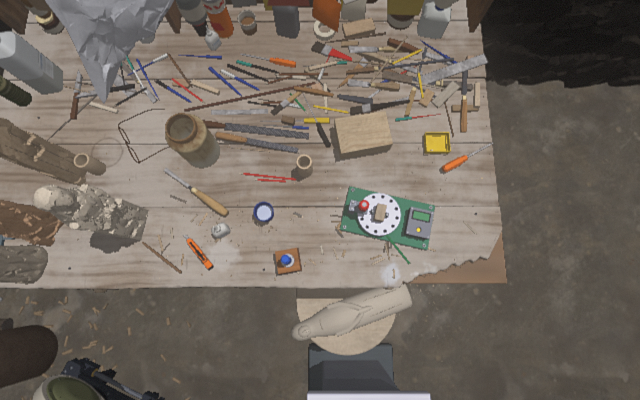

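The scene view shows the stylus at (237,215), the red knob at (350,218) and the readout at (402,284). In the top view they are at (287,260), (363,206) and (419,225). The table's +y points left in the top view. The pot is at top (263,212) and the cup at (304,165).

```bash
cat > h.py <<'E'
import numpy as np, cv2
from bench import *
from scipy.spatial.transform import Rotation as Ro
def cam(n):
    c=calibration(n); return c, Ro.from_euler('xyz',c['attitude']).as_matrix(), 200/np.tan(np.radians(c['vertical_fov'])/2)
def ray(n,p):
    c,R,f=cam(n); p=np.asarray(p,float)
    d=R@np.array([(p[0]-c['cx'])/f,-(p[1]-c['cy'])/f,-1]); return c['eye'],d/np.linalg.norm(d)
def plane(n,p,z):
    o,d=ray(n,p); return o+d*(z-o[2])/d[2]
def proj(n,X):
    c,R,f=cam(n); q=R.T@(np.asarray(X)-c['eye']); return np.array([c['cx']-f*q[0]/q[2],c['cy']+f*q[1]/q[2]])
def tri(p,q):
    a,u=ray("scene",p); b,v=ray("top",q)
    s=np.linalg.lstsq(np.c_[u,-v],b-a,rcond=None)[0]; A=a+u*s[0];B=b+v*s[1]
    return (A+B)/2,np.linalg.norm(A-B)
def mask(img,lo,hi,box):
    h=cv2.cvtColor(img,cv2.COLOR_BGR2HSV); m=cv2.inRange(h,np.array(lo),np.array(hi))
    k=np.zeros_like(m); x0,y0,x1,y1=box; k[y0:y1,x0:x1]=m[y0:y1,x0:x1]; return k
def big(m):
    return max(cv2.findContours(m,cv2.RETR_EXTERNAL,cv2.CHAIN_APPROX_NONE)[0],key=cv2.contourArea)
def cen(c):
    m=cv2.moments(c); return np.array([m['m10']/m['m00'],m['m01']/m['m00']]),m['m00']
E
python3 - <<'E'
from h import *
S=cv2.imread("pics/scene0.png");T=cv2.imread("pics/top0.png")
C={}
for k,lo,hi,bs,bt in[("blue",(100,120,50),(130,255,255),(222,190,252,235),(272,245,300,272)),
 ("red",(0,150,60),(8,255,255),(335,205,365,232),(350,195,375,216)),
 ("button",(20,120,120),(35,255,255),(375,270,410,300),(408,218,430,240)),
 ("green",(65,90,30),(90,255,200),(305,215,450,325),(338,180,440,255)),
 ("pot",(100,120,40),(130,255,255),(245,180,280,220),(245,195,280,230))]:
    cs,ct=big(mask(S,lo,hi,bs)),big(mask(T,lo,hi,bt))
    (a,A),(b,B)=cen(cs),cen(ct); X,e=tri(a,b)
    print(k,a.round(1),A,cv2.boundingRect(cs),b.round(1),B,cv2.boundingRect(ct),X.round(4),"gap",round(e,4))
    C[k]=(cs,ct)
h=cv2.approxPolyDP(cv2.convexHull(C["green"][1]),6,True)[:,0]
W=[plane("top",p,.012)[:2] for p in h]; print("green top",h.tolist(),np.round(W,4).tolist())
h=cv2.approxPolyDP(cv2.convexHull(C["green"][0]),6,True)[:,0]
W=[plane("scene",p,.012)[:2] for p in h]; print("green scene",h.tolist(),np.round(W,4).tolist())
g=np.float32([plane("top",p[0],.012)[:2] for p in C["green"][1]]);print(cv2.minAreaRect(g))
g=np.float32([plane("scene",p[0],.012)[:2] for p in C["green"][0]]);print(cv2.minAreaRect(g))
# wooden stand top
for n,I,b in(("scene",S,(215,212,265,258)),("top",T,(268,240,306,278))):
    c=cv2.resize(I[b[1]:b[3],b[0]:b[2]],None,fx=8,fy=8,interpolation=cv2.INTER_NEAREST); cv2.imwrite(f"pics/st_{n}.png",c)
a=cv2.imread("pics/st_scene.png");b=cv2.imread("pics/st_top.png")
H=max(a.shape[0],b.shape[0]);p=lambda i:cv2.copyMakeBorder(i,0,H-i.shape[0],0,8,cv2.BORDER_CONSTANT)
cv2.imwrite("pics/st.png",np.hstack([p(a),p(b)]))
a=cv2.resize(S[205:320,310:445],None,fx=3,fy=3,interpolation=0);b=cv2.resize(T[180:252,338:440],None,fx=3.7,fy=3.7,interpolation=0)
H=max(a.shape[0],b.shape[0]);cv2.imwrite("pics/tb.png",np.hstack([p(a),p(b)]))
E
```

```text
blue [236.4 215.5] 253.5 (230, 201, 14, 30) [285.3 259.1] 52.0 (281, 255, 10, 9) [0.4892 0.214  0.0748] gap 0.0002
red [349.9 218.8] 152.0 (344, 210, 13, 17) [363.3 205.7] 20.0 (359, 200, 10, 10) [0.6271 0.0098 0.0874] gap 0.001
button [394.2 284.1] 7.5 (392, 283, 6, 3) [418.1 229.4] 5.5 (417, 228, 3, 4) [ 0.5708 -0.1427  0.0385] gap 0.0008
green [369.  286.8] 1725.5 (314, 239, 126, 83) [391.6 241.4] 16.5 (384, 235, 19, 20) [ 0.5511 -0.085   0.006 ] gap 0.0273
pot [263.8 199.1] 437.5 (253, 187, 21, 26) [254.3 213. ] 1.0 (254, 212, 2, 5) [0.6291 0.3046 0.0123] gap 0.0184
green top [[386, 235], [402, 254]] [[0.5586, -0.0591], [0.5061, -0.101]]
green scene [[439, 292], [390, 321], [352, 315], [314, 248], [334, 239]] [[0.6345, -0.2044], [0.5132, -0.1757], [0.4796, -0.1168], [0.5751, 0.0653], [0.6283, 0.0535]]
((0.5338194966316223, -0.08132581412792206), (0.06692302972078323, 0.011908411979675293), 45.447349548339844)
((0.5568726062774658, -0.0727991908788681), (0.1604505181312561, 0.27369311451911926), 4.098506450653076)
```

View pics/st.png

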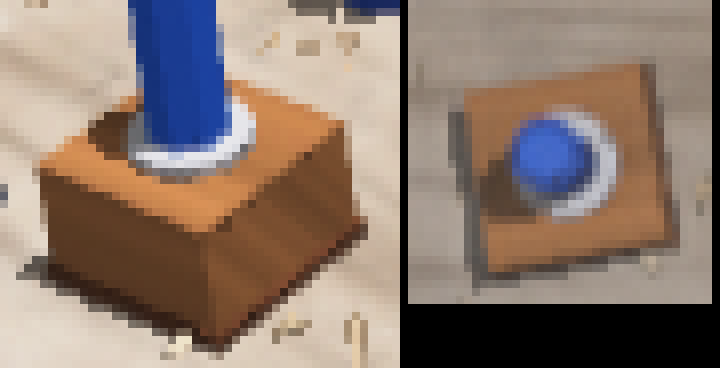

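View pics/tb.png

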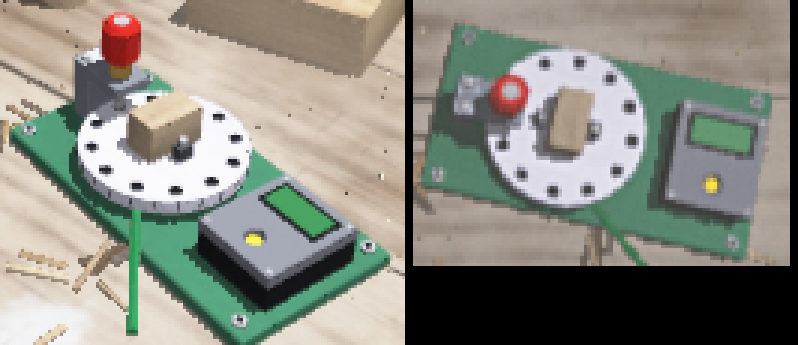

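The stand crop shows the collar ellipse at about scene (239,230) and the handle top at about top (284.8,258.8). The table crop shows the base corners, the yellow button at scene (394,284) and top (418,229.5), and the knob. The two views agree to about 1 mm.

```bash
python3 - <<'E'
from h import *
print("handle top",plane("top",(284.9,258.8),.110),"collar top",plane("top",(288.2,260.3),.045),"collar scene",plane("scene",(239,230.0),.045))
st=[(275.6,251.6),(297,248.2),(301,270),(278.4,273.6)]
w=np.array([plane("top",p,.04)[:2] for p in st]);print("stand",w.round(4).tolist(),w.mean(0),[round(float(np.linalg.norm(w[i]-w[i-1])),3) for i in range(4)])
s=[(220,232.6),(240.5,241.2),(258,227.4),(244,222)]
w=np.array([plane("scene",p,.04)[:2] for p in s]);print(w.round(4).tolist())
# table: base corners + knob + button, rigid fit
obj=[(-65,98),(65,98),(65,-152),(-65,-152)]
for n,px in(("top",[(339.9,230),(349.4,186.2),(434.5,205.7),(427.7,249.7)]),("scene",[(314,248),None,(439,292),(390,321)])):
    for o,p in zip(obj,px):
        if p: print(n,o,plane(n,p,.012)[:2].round(4))
P=[(o,plane("top",p,.012)[:2]) for o,p in zip(obj,[(339.9,230),(349.4,186.2),(434.5,205.7),(427.7,249.7)])]
kb=[((0,50),(plane("top",(363.3,205.7),.09)[:2]+plane("scene",(350,219),.09)[:2])/2),((-20,-112),(plane("top",(418.1,229.4),.038)[:2]+plane("scene",(394.2,284.1),.038)[:2])/2)]
print(kb, plane("top",(363.3,205.7),.09),plane("scene",(350,219),.09),plane("top",(418.1,229.4),.038),plane("scene",(394.2,284.1),.038))
for Q in(P,P+kb*2):
    a=np.array([q[0] for q in Q])/1e3;b=np.array([q[1] for q in Q])
    R,r=Ro.align_vectors(np.c_[b-b.mean(0),0*b[:,0]],np.c_[a-a.mean(0),0*a[:,0]]);M=R.as_matrix()[:2,:2]
    t=b.mean(0)-M@a.mean(0);print("yaw",R.as_euler('xyz',True)[2],t,"res",r,"knob",M@[0,.05]+t,"well",M@[-.02,-.112]+t)
E
```

```text
handle top [0.48794123 0.21158711 0.11      ] collar top [0.48780141 0.20915671 0.045     ] collar scene [0.48289352 0.20249914 0.045     ]
stand [[0.5112, 0.2439], [0.5202, 0.1865], [0.4625, 0.1751], [0.4533, 0.235]] [0.48681244 0.21012511] [0.059, 0.058, 0.059, 0.061]
[[0.4532, 0.2321], [0.4634, 0.174], [0.521, 0.1842], [0.5138, 0.2241]]
top (-65, 98) [0.5729 0.069 ]
top (65, 98) [0.6991 0.0402]
top (65, -152) [ 0.6414 -0.1995]
top (-65, -152) [ 0.5177 -0.1724]
scene (-65, 98) [0.5751 0.0653]
scene (65, -152) [ 0.6345 -0.2044]
scene (-65, -152) [ 0.5132 -0.1757]
[((0, 50), array([0.62519202, 0.00852543])), ((-20, -112), array([ 0.57113405, -0.14266295]))] [0.62636394 0.01041791 0.09      ] [0.6240201  0.00663295 0.09      ] [ 0.57054321 -0.14264868  0.038     ] [ 0.57172488 -0.14267723  0.038     ]
yaw -13.086589190747718 [ 0.61387882 -0.03937868] res 0.003984502725361997 knob [0.62519999 0.00932277] well [ 0.56903883 -0.14394146]
yaw -12.975071006411662 [ 0.61434784 -0.03923618] res 0.0051483725019884 knob [0.62557419 0.00948721] well [ 0.56971145 -0.14388604]
```

The rows are not in the units I measure in: shifts go in shares of 400 mm and turns go in shares of 2 rad. I convert before sending: -35.6 cm / 40 = -0.89, -32 cm / 40 = -0.8, 11 degrees / 114.5916 = 0.096.

Call:
move_arm:
  targets:
    - {"slide": [-0.1,-0.0438,0],"twist": 0.0105,"gripper": 6}
    - {"slide": [-0.2,-0.0875,0],"twist": 0.0218,"gripper": 6}
    - {"slide": [-0.3,-0.1325,0],"twist": 0.0349,"gripper": 6}
    - {"slide": [-0.4,-0.175,0],"twist": 0.0436,"gripper": 6}
    - {"slide": [-0.5,-0.22,0],"twist": 0.0567,"gripper": 6}
    - {"slide": [-0.6,-0.2625,0],"twist": 0.0698,"gripper": 6}
    - {"slide": [-0.7,-0.3075,0],"twist": 0.0785,"gripper": 6}
    - {"slide": [-0.8,-0.35,0],"twist": 0.0873,"gripper": 6}
    - {"slide": [-0.89,-0.3913,0.05],"twist": 0.096,"gripper": 6}
    - {"slide": [-0.89,-0.3913,0.125],"twist": 0.096,"gripper": 6}
    - {"slide": [-0.89,-0.3913,0.2],"twist": 0.096,"gripper": 6}
    - {"slide": [-0.89,-0.3913,0.2],"twist": 0.096,"gripper": 6}
  force: 30

```text
t: 1.3
position: [0.4853, 0.2102, 0.1554]
tcp_rot: [-3.136, -0.005, 2.522]
force: [-0.4, 0.5, 0.7]
gripper_width: 0.684
gripper_force: 0.0
```

```bash
python3 - <<'E'
from h import *
o=observe();print(o['t'],o['position'],np.degrees(o['tcp_rot']),o['force'])
S=snapshot("scene");T=snapshot("top")
a=cv2.resize(S[130:260,160:320],None,fx=2.5,fy=2.5);b=cv2.resize(T[190:310,220:350],None,fx=2.7,fy=2.7)
b=cv2.copyMakeBorder(b,0,a.shape[0]-b.shape[0],8,0,0) if a.shape[0]>=b.shape[0] else b
cv2.imwrite("pics/pre.png",np.hstack([a,b[:a.shape[0]]]))
E
```

```text
1.3 [0.48529818 0.21015303 0.15541093] [-179.68077344   -0.31014947  144.5061812 ] [-0.42321256  0.51958072  0.65045301]
```

View pics/pre.png

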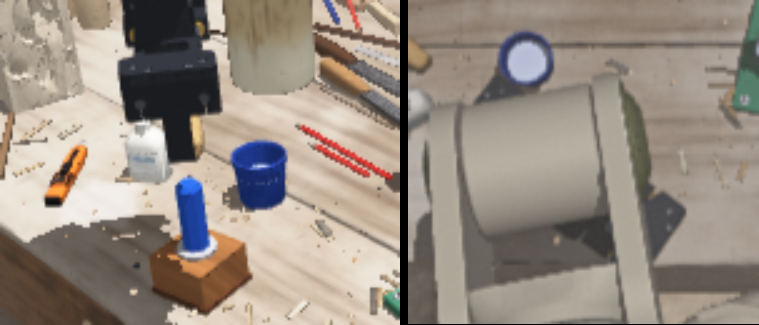

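The gripper is centred above the handle, and the glue and pot are clear. I'll descend and grip.

Converted, 8.4 cm / 40 = 0.21, 8 cm / 40 = 0.2.

Call:
move_arm:
  targets:
    - {"slide": [-0.0038,0.0025,0.05],"gripper": 6}
    - {"slide": [-0.0038,0.0025,0.1125],"gripper": 6}
    - {"slide": [-0.0038,0.0025,0.1625],"gripper": 6}
    - {"slide": [-0.0038,0.0025,0.2],"gripper": 6}
    - {"slide": [-0.0038,0.0025,0.21],"gripper": 6}
    - {"slide": [-0.0038,0.0025,0.21],"gripper": 4}
    - {"slide": [-0.0038,0.0025,0.21],"gripper": 3}
    - {"slide": [-0.0038,0.0025,0.21],"gripper": 2}
    - {"slide": [-0.0038,0.0025,0.21],"gripper": 1}
    - {"slide": [-0.0038,0.0025,0.21],"gripper": 1}
    - {"slide": [-0.0038,0.0025,0.21],"gripper": 1}
    - {"slide": [-0.0038,0.0025,0.21],"gripper": 1}
  force: 35

```text
$.targets[0]: bad value
```

Converted, 8.4 cm / 40 = 0.21, 8 cm / 40 = 0.2.

Call:
move_arm:
  targets:
    - {"slide": [-0.0038,0.0025,0.05],"twist": 0,"gripper": 6}
    - {"slide": [-0.0038,0.0025,0.1125],"twist": 0,"gripper": 6}
    - {"slide": [-0.0038,0.0025,0.1625],"twist": 0,"gripper": 6}
    - {"slide": [-0.0038,0.0025,0.2],"twist": 0,"gripper": 6}
    - {"slide": [-0.0038,0.0025,0.21],"twist": 0,"gripper": 6}
    - {"slide": [-0.0038,0.0025,0.21],"twist": 0,"gripper": 4}
    - {"slide": [-0.0038,0.0025,0.21],"twist": 0,"gripper": 3}
    - {"slide": [-0.0038,0.0025,0.21],"twist": 0,"gripper": 2}
    - {"slide": [-0.0038,0.0025,0.21],"twist": 0,"gripper": 1}
    - {"slide": [-0.0038,0.0025,0.21],"twist": 0,"gripper": 1}
    - {"slide": [-0.0038,0.0025,0.21],"twist": 0,"gripper": 1}
    - {"slide": [-0.0038,0.0025,0.21],"twist": 0,"gripper": 1}
  force: 35

```text
t: 2.6
position: [0.489, 0.2108, 0.0751]
tcp_rot: [3.141, 0.001, 2.523]
force: [-0.3, -1.1, 3.8]
gripper_width: 0.246
gripper_force: 35.0
```

Converted, -18 cm / 40 = -0.45, -16 cm / 40 = -0.4.

Call:
move_arm:
  targets:
    - {"slide": [0,0,-0.025],"twist": 0,"gripper": 1}
    - {"slide": [0,0,-0.075],"twist": 0,"gripper": 1}
    - {"slide": [0,0,-0.125],"twist": 0,"gripper": 1}
    - {"slide": [0,0,-0.175],"twist": 0,"gripper": 1}
    - {"slide": [-0.025,-0.0225,-0.2],"twist": 0,"gripper": 1}
    - {"slide": [-0.075,-0.0675,-0.2],"twist": 0,"gripper": 1}
    - {"slide": [-0.1375,-0.1225,-0.2],"twist": 0,"gripper": 1}
    - {"slide": [-0.2,-0.1775,-0.2],"twist": 0,"gripper": 1}
    - {"slide": [-0.2625,-0.235,-0.2],"twist": 0,"gripper": 1}
    - {"slide": [-0.325,-0.29,-0.2],"twist": 0,"gripper": 1}
    - {"slide": [-0.3875,-0.345,-0.2],"twist": 0,"gripper": 1}
    - {"slide": [-0.45,-0.4,-0.2],"twist": 0,"gripper": 1}

```text
t: 3.8
position: [0.5423, -0.0262, 0.1545]
tcp_rot: [-3.141, -0.001, 2.522]
force: [0.8, 0.7, -1.3]
gripper_width: 0.244
gripper_force: 35.0
```

Converted, -9.1 cm / 40 = -0.2275, -8.7 cm / 40 = -0.2175.

Call:
move_arm:
  targets:
    - {"slide": [-0.0625,-0.055,0],"twist": 0,"gripper": 1}
    - {"slide": [-0.125,-0.1125,0],"twist": 0,"gripper": 1}
    - {"slide": [-0.1875,-0.1675,0],"twist": 0,"gripper": 1}
    - {"slide": [-0.2175,-0.195,0],"twist": 0,"gripper": 1}
    - {"slide": [-0.2275,-0.205,0],"twist": 0,"gripper": 1}
    - {"slide": [-0.2275,-0.205,0],"twist": 0,"gripper": 1}
    - {"slide": [-0.2275,-0.205,0],"twist": 0,"gripper": 1}
    - {"slide": [-0.2275,-0.205,0],"twist": 0,"gripper": 1}

```text
t: 4.6
position: [0.569, -0.1423, 0.1549]
tcp_rot: [3.141, -0.0, 2.524]
force: [0.4, -0.5, -1.4]
gripper_width: 0.244
gripper_force: 35.0
```

```bash
python3 - <<'E'
from h import *
o=observe();print(o['t'],o['position'],np.degrees(o['tcp_rot']),o['force'],o['gripper_width'])
S=snapshot("scene");T=snapshot("top");cv2.imwrite("pics/s2.png",S);cv2.imwrite("pics/t2.png",T)
p=o['position'];tip=p-[0,0,.0651]
print("tip px",proj("scene",tip),proj("top",tip),"well px",proj("scene",[.5698,-.1437,.042]),"grip",proj("scene",p))
cv2.imwrite("pics/press.png",cv2.resize(S[190:330,330:470],None,fx=4,fy=4,interpolation=cv2.INTER_NEAREST))
E
```

```text
4.6 [ 0.56897053 -0.14228754  0.15487122] [ 1.79993024e+02 -1.62046496e-02  1.44630575e+02] [ 0.43824094 -0.50909456 -1.37183645] 0.24421256369513183
tip px [395.42484257 263.39883328] [422.91318586 227.30135998] well px [394.24602178 283.2963014 ] grip [398.47674998 234.24932989]
```

View pics/press.png

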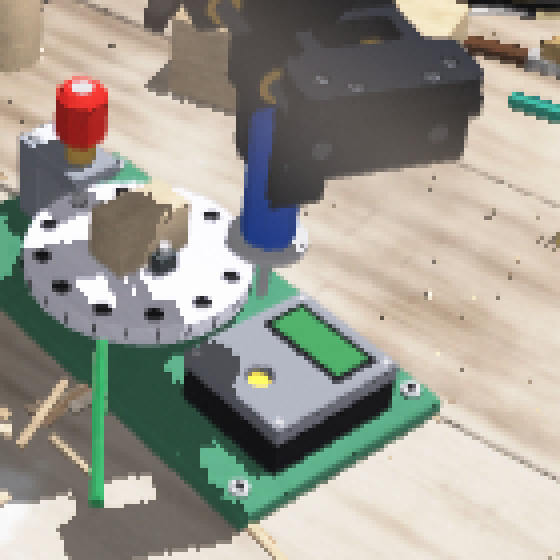

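The tip appears at (395,264), within a pixel of the prediction, and hangs vertically. The well is at (394.5,284). I'll descend to just above it.

Converted, 4.3 cm / 40 = 0.1075, 4 cm / 40 = 0.1.

Call:
move_arm:
  targets:
    - {"slide": [-0.0035,0,0.025],"twist": 0,"gripper": 1}
    - {"slide": [-0.0035,0,0.055],"twist": 0,"gripper": 1}
    - {"slide": [-0.0035,0,0.085],"twist": 0,"gripper": 1}
    - {"slide": [-0.0035,0,0.1],"twist": 0,"gripper": 1}
    - {"slide": [-0.0035,0,0.1075],"twist": 0,"gripper": 1}
    - {"slide": [-0.0035,0,0.1075],"twist": 0,"gripper": 1}
    - {"slide": [-0.0035,0,0.1075],"twist": 0,"gripper": 1}

```text
t: 5.4
position: [0.5705, -0.1445, 0.112]
tcp_rot: [3.142, 0.001, 2.523]
force: [-1.0, -0.0, -1.1]
gripper_width: 0.243
gripper_force: 35.0
```

```bash
python3 - <<'E'
from h import *
o=observe();print(o['t'],o['position'],o['force'])
S=snapshot("scene")
cv2.imwrite("pics/press2.png",cv2.resize(S[260:310,365:425],None,fx=9,fy=9,interpolation=cv2.INTER_NEAREST))
E
```

```text
5.4 [ 0.57046073 -0.14446881  0.11203319] [-1.01357758 -0.00614002 -1.09812071]
```

View pics/press2.png

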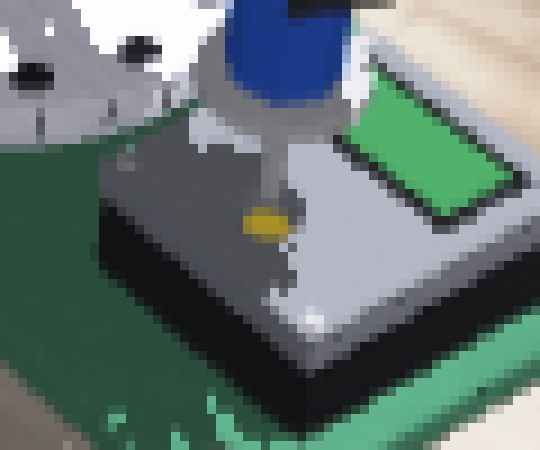

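The tip end is at crop (270,203), just above the well, with the button centred at crop (267,224). It sits slightly towards the camera, so I'll shift about 1 mm and press gradually.

Converted, 0.75 cm / 40 = 0.0188, 0.03 cm / 40 = 0.0008.

Call:
move_arm:
  targets:
    - {"slide": [0.0008,0.0025,0.005],"twist": 0,"gripper": 1}
    - {"slide": [0.0008,0.0025,0.01],"twist": 0,"gripper": 1}
    - {"slide": [0.0008,0.0025,0.015],"twist": 0,"gripper": 1}
    - {"slide": [0.0008,0.0025,0.0188],"twist": 0,"gripper": 1}
    - {"slide": [0.0008,0.0025,0.0188],"twist": 0,"gripper": 1}
  force: 50

```text
t: 5.95
position: [0.5705, -0.1433, 0.104]
tcp_rot: [-3.141, -0.0, 2.523]
force: [-0.6, 0.5, -1.0]
gripper_width: 0.243
gripper_force: 50.0
```

Converted, 0.3 cm / 40 = 0.0075, 0.15 cm / 40 = 0.0038.

Call:
move_arm:
  targets:
    - {"slide": [0,0,0.0038],"twist": 0,"gripper": 1}
    - {"slide": [0,0,0.0075],"twist": 0,"gripper": 1}
    - {"slide": [0,0,0.0075],"twist": 0,"gripper": 1}

```text
t: 6.25
position: [0.5708, -0.1435, 0.1015]
tcp_rot: [3.141, 0.001, 2.523]
force: [-0.1, 0.2, 2.1]
gripper_width: 0.239
gripper_force: 50.0
```

The tip passed the mouth without contact, and the force now matches the button spring. I'll press on to the stop.

Converted, 0.2 cm / 40 = 0.005, 0.1 cm / 40 = 0.0025.

Call:
move_arm:
  targets:
    - {"slide": [0,0,0.0025],"twist": 0,"gripper": 1}
    - {"slide": [0,0,0.005],"twist": 0,"gripper": 1}
    - {"slide": [0,0,0.005],"twist": 0,"gripper": 1}

```text
t: 6.55
position: [0.571, -0.1436, 0.1]
tcp_rot: [3.141, 0.001, 2.523]
force: [-1.2, 0.4, 6.8]
gripper_width: 0.241
gripper_force: 50.0
```

Call:
move_arm:
  targets:
    - {"slide": [0,0,0.0025],"twist": 0,"gripper": 1}
    - {"slide": [0,0,0.0025],"twist": 0,"gripper": 1}
    - {"slide": [0,0,0.0025],"twist": 0,"gripper": 1}

```text
t: 6.85
position: [0.5712, -0.1437, 0.0998]
tcp_rot: [3.141, 0.003, 2.523]
force: [-1.1, 1.1, 11.3]
gripper_width: 0.244
gripper_force: 50.0
```

Force rose from 7 to 11 N over 0.2 mm, so the button is on its stop and fully pressed. I'll return to the stand by reversing the commanded offsets.

Converted, 18.21 cm / 40 = 0.4553, -5.65 cm / 40 = -0.1413.

Call:
move_arm:
  targets:
    - {"slide": [0,0,-0.025],"twist": 0,"gripper": 1}
    - {"slide": [0,0,-0.0625],"twist": 0,"gripper": 1}
    - {"slide": [0,0,-0.1125],"twist": 0,"gripper": 1}
    - {"slide": [0,0,-0.1413],"twist": 0,"gripper": 1}
    - {"slide": [0.0303,0.0275,-0.1413],"twist": 0,"gripper": 1}
    - {"slide": [0.0875,0.0775,-0.1413],"twist": 0,"gripper": 1}
    - {"slide": [0.15,0.1325,-0.1413],"twist": 0,"gripper": 1}
    - {"slide": [0.2125,0.1875,-0.1413],"twist": 0,"gripper": 1}
    - {"slide": [0.275,0.2425,-0.1413],"twist": 0,"gripper": 1}
    - {"slide": [0.3375,0.3,-0.1413],"twist": 0,"gripper": 1}
    - {"slide": [0.4,0.355,-0.1413],"twist": 0,"gripper": 1}
    - {"slide": [0.4553,0.4025,-0.1413],"twist": 0,"gripper": 1}

```text
t: 8.05
position: [0.5139, 0.0958, 0.1538]
tcp_rot: [-3.141, -0.002, 2.524]
force: [0.9, -0.3, -0.8]
gripper_width: 0.241
gripper_force: 50.0
```

Converted, 9 cm / 40 = 0.225, 8.5 cm / 40 = 0.2125.

Call:
move_arm:
  targets:
    - {"slide": [0.0625,0.055,0],"twist": 0,"gripper": 1}
    - {"slide": [0.125,0.1125,0],"twist": 0,"gripper": 1}
    - {"slide": [0.1875,0.1675,0],"twist": 0,"gripper": 1}
    - {"slide": [0.2125,0.1875,0],"twist": 0,"gripper": 1}
    - {"slide": [0.225,0.2,0],"twist": 0,"gripper": 1}
    - {"slide": [0.225,0.2,0.05],"twist": 0,"gripper": 1}
    - {"slide": [0.225,0.2,0.1],"twist": 0,"gripper": 1}
    - {"slide": [0.225,0.2,0.115],"twist": 0,"gripper": 1}
    - {"slide": [0.225,0.2,0.115],"twist": 0,"gripper": 1}
    - {"slide": [0.225,0.2,0.115],"twist": 0,"gripper": 1}

```text
t: 9.05
position: [0.4892, 0.2105, 0.1094]
tcp_rot: [3.141, 0.001, 2.522]
force: [0.2, 0.3, -0.8]
gripper_width: 0.239
gripper_force: 50.0
```

```bash
python3 - <<'E'
from h import *
o=observe();print(o['t'],o['position'],o['force'],o['gripper_width'])
S=snapshot("scene");T=snapshot("top")
tip=o['position']-[0,0,.0648];print(proj("scene",tip),proj("scene",[.4872,.2105,.04]))
cv2.imwrite("pics/ins.png",cv2.resize(S[195:260,205:275],None,fx=8,fy=8,interpolation=cv2.INTER_NEAREST))
E
```

```text
9.05 [0.48922871 0.21047407 0.10938357] [ 0.22221637  0.30180324 -0.79409409] 0.23938394968801718
[239.00129258 227.46574177] [238.50417963 229.55148376]
```

View pics/ins.png

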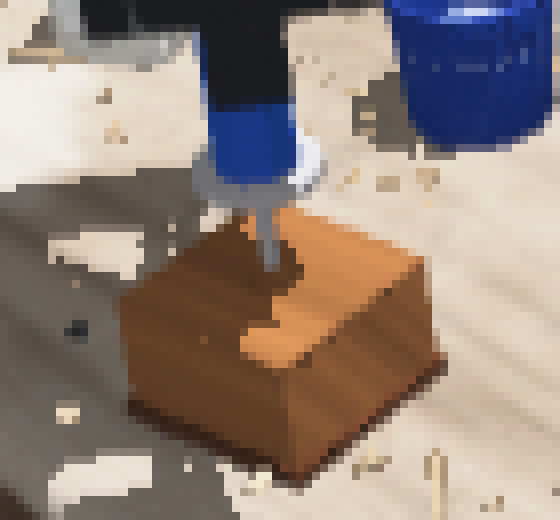

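The tip end at crop (270,268) is about 4 mm above the stand's centre at crop (273,284), so it is aligned. I'll lower it.

Converted, 3.4 cm / 40 = 0.085, 3.3 cm / 40 = 0.0825.

Call:
move_arm:
  targets:
    - {"slide": [0,0,0.0175],"twist": 0,"gripper": 1}
    - {"slide": [0,0,0.035],"twist": 0,"gripper": 1}
    - {"slide": [0,0,0.0525],"twist": 0,"gripper": 1}
    - {"slide": [0,0,0.07],"twist": 0,"gripper": 1}
    - {"slide": [0,0,0.08],"twist": 0,"gripper": 1}
    - {"slide": [0,0,0.0825],"twist": 0,"gripper": 1}
    - {"slide": [0,0,0.085],"twist": 0,"gripper": 1}
    - {"slide": [0,0,0.085],"twist": 0,"gripper": 1}

```text
t: 9.95
position: [0.4888, 0.2107, 0.0752]
tcp_rot: [3.141, 0.0, 2.523]
force: [-2.0, -1.0, 2.0]
gripper_width: 0.243
gripper_force: 50.0
```

Call:
move_arm:
  targets:
    - {"slide": [0,0,0.0013],"twist": 0,"gripper": 1}
    - {"slide": [0,0,0.0013],"twist": 0,"gripper": 2.5}
    - {"slide": [0,0,0.0013],"twist": 0,"gripper": 4}
    - {"slide": [0,0,0.0013],"twist": 0,"gripper": 6}
    - {"slide": [0,0,0.0013],"twist": 0,"gripper": 6}
    - {"slide": [0,0,0.0013],"twist": 0,"gripper": 6}
    - {"slide": [0,0,-0.025],"twist": 0,"gripper": 6}
    - {"slide": [0,0,-0.075],"twist": 0,"gripper": 6}
    - {"slide": [0,0,-0.15],"twist": 0,"gripper": 6}
    - {"slide": [0,0,-0.225],"twist": 0,"gripper": 6}
    - {"slide": [0,0,-0.225],"twist": 0,"gripper": 6}

```text
t: 11.05
position: [0.4903, 0.2112, 0.1691]
tcp_rot: [3.136, 0.005, 2.523]
force: [-0.1, -0.4, -0.1]
gripper_width: 0.683
gripper_force: 0.0
```

```bash
python3 - <<'E'
from h import *
o=observe();print(o['t'],o['position'],o['tcp_rot'],o['force'],o['gripper_width'])
S=snapshot("scene")
c=big(mask(S,(100,120,50),(130,255,255),(222,190,252,235)));print(cen(c),cv2.boundingRect(c))
yaw=o['tcp_rot'][2];d=np.array([.6256,.0095])-o['position'][:2]
print("slide cm",100*d@[np.cos(yaw),np.sin(yaw)],100*d@[np.sin(yaw),-np.cos(yaw)])
E
```

```text
11.05 [0.49028427 0.21115137 0.16907865] [3.13594261 0.00543852 2.52297293] [-0.08944425 -0.44378541 -0.12850652] 0.6831538529066723
(array([236.41950568, 215.43620574]), 249.5) (230, 201, 14, 30)
slide cm -22.717886811947658 -8.58101560703071
```

The stylus's pixels match the start exactly, (236.4,215.4) with the same box, so it is fully home and released. Next is the knob.

Converted, -22.8 cm / 40 = -0.57, -21 cm / 40 = -0.525, -22.4 degrees / 114.5916 = -0.1955.

Call:
move_arm:
  targets:
    - {"slide": [-0.0625,-0.025,0],"twist": -0.0175,"gripper": 6}
    - {"slide": [-0.15,-0.0575,0],"twist": -0.0524,"gripper": 6}
    - {"slide": [-0.25,-0.0925,0],"twist": -0.0873,"gripper": 6}
    - {"slide": [-0.35,-0.13,0],"twist": -0.1222,"gripper": 6}
    - {"slide": [-0.45,-0.1675,0],"twist": -0.1571,"gripper": 6}
    - {"slide": [-0.525,-0.195,0],"twist": -0.1833,"gripper": 6}
    - {"slide": [-0.57,-0.2113,0],"twist": -0.1955,"gripper": 6}
    - {"slide": [-0.57,-0.2113,0],"twist": -0.1955,"gripper": 6}
    - {"slide": [-0.57,-0.2113,0.025],"twist": -0.1955,"gripper": 6}
    - {"slide": [-0.57,-0.2113,0.075],"twist": -0.1955,"gripper": 6}
    - {"slide": [-0.57,-0.2113,0.1],"twist": -0.1955,"gripper": 6}
    - {"slide": [-0.57,-0.2113,0.1],"twist": -0.1955,"gripper": 6}

```text
t: 12.3
position: [0.6242, 0.0108, 0.1229]
tcp_rot: [-3.141, -0.004, 2.915]
force: [-0.8, -0.1, 0.2]
gripper_width: 0.687
gripper_force: 0.0
```

```bash
python3 - <<'E'
from h import *
o=observe();print(o['t'],o['position'],np.degrees(o['tcp_rot']),o['force'],o['gripper_width'])
S=snapshot("scene");p=o['position'];print(proj("scene",p),proj("scene",[p[0],p[1],.09]),proj("scene",[.6256,.0095,.09]))
cv2.imwrite("pics/knob.png",cv2.resize(S[160:260,300:420],None,fx=5,fy=5,interpolation=cv2.INTER_NEAREST))
c=big(mask(S,(0,150,60),(8,255,255),(335,205,365,232)));print(cen(c),cv2.boundingRect(c))
E
```

```text
12.3 [0.62417583 0.01077548 0.12289833] [-179.99274632   -0.2262513   166.98983595] [-0.75787804 -0.11726746  0.15164648] 0.6869418469751924
[348.85263371 204.92197528] [348.49219211 218.21971554] [349.40208906 218.15622939]
(array([349.81164384, 218.77853881]), 146.0) (344, 210, 13, 17)
```

View pics/knob.png

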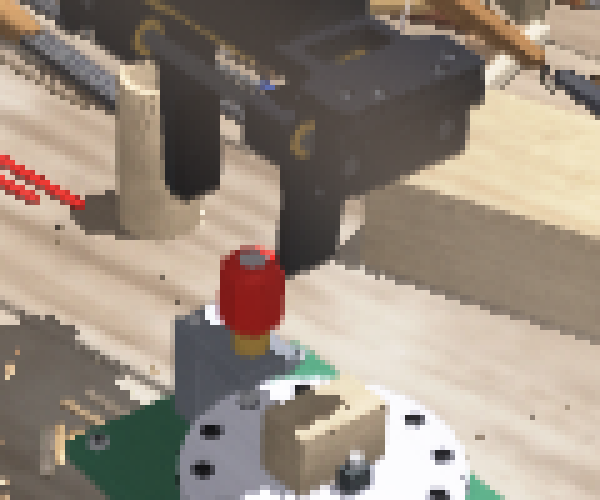

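The fingers straddle the knob with their midpoint over its axis, and the cup and blank are clear below. I'll descend and grip.

Converted, 4.8 cm / 40 = 0.12, 4 cm / 40 = 0.1.

Call:
move_arm:
  targets:
    - {"slide": [-0.0025,-0.0025,0.025],"twist": 0,"gripper": 6}
    - {"slide": [-0.0025,-0.0025,0.0625],"twist": 0,"gripper": 6}
    - {"slide": [-0.0025,-0.0025,0.1],"twist": 0,"gripper": 6}
    - {"slide": [-0.0025,-0.0025,0.12],"twist": 0,"gripper": 6}
    - {"slide": [-0.0025,-0.0025,0.12],"twist": 0,"gripper": 4}
    - {"slide": [-0.0025,-0.0025,0.12],"twist": 0,"gripper": 3}
    - {"slide": [-0.0025,-0.0025,0.12],"twist": 0,"gripper": 2}
    - {"slide": [-0.0025,-0.0025,0.12],"twist": 0,"gripper": 1.5}
    - {"slide": [-0.0025,-0.0025,0.12],"twist": 0,"gripper": 1.5}
    - {"slide": [-0.0025,-0.0025,0.12],"twist": 0,"gripper": 1.5}
    - {"slide": [-0.0025,-0.0025,0.12],"twist": 0,"gripper": 1.5}
  force: 60

```text
t: 13.45
position: [0.6266, 0.0092, 0.0774]
tcp_rot: [3.14, 0.001, 2.914]
force: [1.2, 4.1, 1.7]
gripper_width: 0.287
gripper_force: 60.0
```

Converted, -1.5 cm / 40 = -0.0375, -1.4 cm / 40 = -0.035.

Call:
move_arm:
  targets:
    - {"slide": [0,0.0008,-0.005],"twist": 0,"gripper": 1.5}
    - {"slide": [0,0.0008,-0.0125],"twist": 0,"gripper": 1.5}
    - {"slide": [0,0.0008,-0.02],"twist": 0,"gripper": 1.5}
    - {"slide": [0,0.0008,-0.0275],"twist": 0,"gripper": 1.5}
    - {"slide": [0,0.0008,-0.035],"twist": 0,"gripper": 1.5}
    - {"slide": [0,0.0008,-0.0375],"twist": 0,"gripper": 1.5}
    - {"slide": [0,0.0008,-0.0375],"twist": 0,"gripper": 1.5}

```text
t: 14.15
position: [0.6265, 0.0093, 0.0909]
tcp_rot: [3.141, -0.0, 2.914]
force: [5.6, 3.7, -9.1]
gripper_width: 0.284
gripper_force: 60.0
```

Converted, -0.15 cm / 40 = -0.0038, -0.1 cm / 40 = -0.0025.

Call:
move_arm:
  targets:
    - {"slide": [0,0,-0.0025],"twist": 0,"gripper": 1.5}
    - {"slide": [0,0,-0.0038],"twist": 0,"gripper": 1.5}
    - {"slide": [0,0,-0.0038],"twist": 0,"gripper": 1.5}
    - {"slide": [0,0,-0.0038],"twist": 0,"gripper": 1.5}

```text
t: 14.55
position: [0.6265, 0.0093, 0.0922]
tcp_rot: [3.141, -0.0, 2.914]
force: [5.0, 4.2, -8.1]
gripper_width: 0.286
gripper_force: 60.0
```

Converted, -0.15 cm / 40 = -0.0038, -0.1 cm / 40 = -0.0025.

Call:
move_arm:
  targets:
    - {"slide": [0,0,-0.0025],"twist": 0,"gripper": 1.5}
    - {"slide": [0,0,-0.0038],"twist": 0,"gripper": 1.5}
    - {"slide": [0,0,-0.0038],"twist": 0,"gripper": 1.5}

```text
t: 14.85
position: [0.6265, 0.0093, 0.0935]
tcp_rot: [3.141, -0.0, 2.914]
force: [6.0, 4.2, -10.7]
gripper_width: 0.286
gripper_force: 60.0
```

Converted, -0.1 cm / 40 = -0.0025, -0.05 cm / 40 = -0.0013.

Call:
move_arm:
  targets:
    - {"slide": [0,0,-0.0013],"twist": 0,"gripper": 1.5}
    - {"slide": [0,0,-0.0025],"twist": 0,"gripper": 1.5}
    - {"slide": [0,0,-0.0025],"twist": 0,"gripper": 1.5}

```text
t: 15.15
position: [0.6265, 0.0093, 0.0935]
tcp_rot: [3.141, -0.001, 2.914]
force: [8.5, 4.5, -17.2]
gripper_width: 0.288
gripper_force: 60.0
```

The plunger is on its stop: 16.1 mm of travel, with the force climbing at constant height. I'll check the hold and take a last look.

Call:
move_arm:
  targets:
    - {"slide": [0,0,0],"twist": 0,"gripper": 1.5}
    - {"slide": [0,0,0],"twist": 0,"gripper": 1.5}
    - {"slide": [0,0,0],"twist": 0,"gripper": 1.5}
    - {"slide": [0,0,0],"twist": 0,"gripper": 1.5}
    - {"slide": [0,0,0],"twist": 0,"gripper": 1.5}
    - {"slide": [0,0,0],"twist": 0,"gripper": 1.5}

```text
t: 15.75
position: [0.6265, 0.0093, 0.0935]
tcp_rot: [3.141, -0.001, 2.914]
force: [8.4, 3.5, -16.9]
gripper_width: 0.29
gripper_force: 60.0
```

```bash
python3 - <<'E'
from h import *
S=snapshot("scene");o=observe();print(o['position'],o['force'])
c=big(mask(S,(100,120,50),(130,255,255),(222,190,252,235)));print(cen(c),cv2.boundingRect(c))
cv2.imwrite("pics/end.png",cv2.resize(S[130:310,180:440],None,fx=3,fy=3))
E
```

```text
[0.62646789 0.00929965 0.09351975] [  8.91853309   3.34247442 -16.9082712 ]
(array([236.40785096, 215.48636061]), 250.5) (230, 201, 14, 30)
```

View pics/end.png

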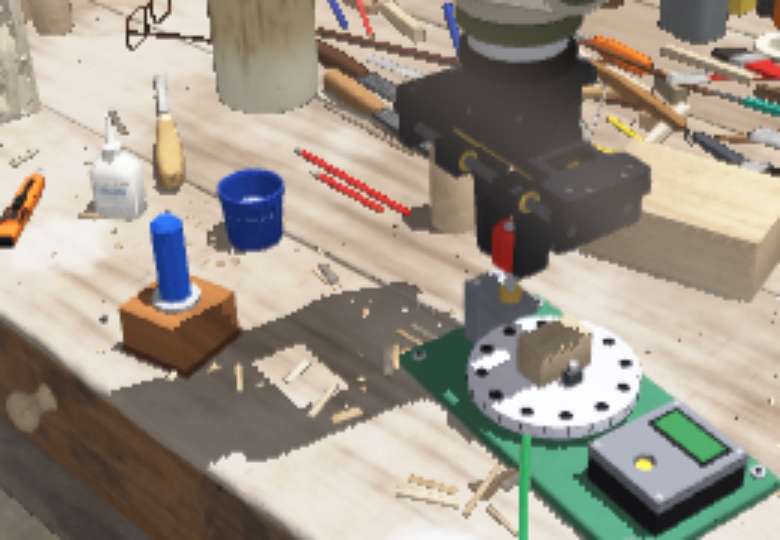

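The red knob at crop (503,245) is held raised, the stylus at crop (170,260) stands home in its stand, and the pot, glue and cup have not moved.

```bash
python3 -c "
from bench import close_job
print(close_job())"
```

```text
the job is handed in; nothing more can be done
None
```

The job is handed in: I pressed the zero button fully down, put the stylus back home in its stand and released it, and the arm is holding the index plunger fully back against its stop, with the pot, glue and cup untouched.

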